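# Pack out the slide carton in its carrier

### The arm

A 6-joint arm with a two-finger parallel gripper is mounted at the origin on a cart in front of the work surface, level with it; the furniture and walls round the work are solid. World frame = base frame: x ahead of the robot, y to its left, z up, the work surface at z = 0. Lengths are in m, angles in rad, forces in N, time in s.
With the tool pointing down it reaches from about 0.25 to 0.725 m from the base axis. Payload 4 kg.
Tool frame: the origin (TCP) lies where the fingers leave the gripper's body, on its centre line; the fingertips stand 73 mm ahead of it and the grasp point (between the pads) lies 54 mm ahead of it (bot.tip_reach is the z of the fingertips in the tool frame, in m); z points along the fingers, x is the direction in which the jaws open and shut, and the axes are right-handed (so a half turn about z gives the same grasp; the last joint's range is limited). The gripper opens to 85 mm and grips with 20 to 120 N. Pads are 22 mm wide; open, the fingers measure 114 mm over their backs; the gripper's body (76 mm by 85 mm) begins 54 mm behind the grasp point. The pads swing forward as they close: fully open they stand 13 mm farther back than shut.
Start: joints at [1.271, 0.241, 0.005, 1.335, 0, 1.571], TCP at [0.148, 0.478, 0.304] pointing down, gripper open.
Joint ranges: [-2.72, 2.72], [-1.05, 1.87], [-1.09, 1.28], [-1.99, 2.15], [-1.42, 1.44], [-3.14, 3.14]. Speed limits (rad/s): [2.79, 2.79, 3.14, 3.14, 3.14, 3.14].

### API

Orientations are given as a unit quaternion [x, y, z, w].
In Python, from workcell import bot, vision, job_done gives the robot as it stands.
- The arm moves only by the tool drive_tool, never from a script. Its argument "steps" is one flat list of numbers, 7 for each row, row after row: the shift along the tool's x, y, z in m, then the turn, a rotation vector about the tool's x, y, z in degrees, then the closure, from -1 (fully open) to 1 (shut). A call has 1 to 8 rows; each row shifts and turns the commanded pose from where the row before left it, along the tool's axes as they then stand; what a row does not reach is not made up. A row lasts 1/12 s, in which the tool goes at most 41.7 mm and 7.16 degrees, less where a joint would pass 70% of its speed; a pose out of reach is approached as far as the arm can. A call is refused whole if a number of a shift passes 0.0417 or a number of a turn 7.16, either way. A call with a gripper value outside its range is refused whole. The fingers move at their own pace and stop on an object; the grip force is fixed at half the most. Time passes only in rows, so rows that do not move let the fingers close. It gives the time, the measured TCP pose, the force and the opening at its end, in the units of the state.
- bot.get_obs(): the state, without advancing time (a new reading comes with each control period).
- vision.camera(name): name is "scene" or "top" or "wrist"; returns (picture, depth): 420x560x3 uint8, red, green, blue; 420x560 float32, m along the optical axis (not along the pixel's ray), 0 where there is no reading.
- vision.camera_model(name): a dict with "mtx" (3x3 intrinsics, pixels), "rvec" (rotation vector, rad) and "tvec" (3), from world to camera coordinates, as OpenCV has them. Camera axes: x right, y down, z forward; pixel columns grow to the right and rows downward; lengths in m; the calibration is good to about 2 mm. A picture is of the moment at which its call begins: read the wrist's pose just before it. camera_model takes no time and is no camera call; for the wrist camera it gives the pose at the moment of the call.
- job_done(): hands the job in, once; it reports no verdict.
The state is a dict: "clock": time; "joint_pos": joint angles; "joint_vel": joint speeds; "tau": joint torques, N m; "eef_pos": TCP position; "tool_rot": TCP orientation; "ft_force": force on the tool from outside, world axes, zero at the start; "ft_torque": the same for the moment, N m; "grip_width": finger opening in m.
Only numpy, scipy, OpenCV 4.12 (cv2) and the standard library are available. Lean on these libraries where they do the work, as an engineer would, in place of code of your own. Each camera call takes 0.05 s, during which the arm holds its last target.

### The job

The slide carton sits loose in one bay of the two-bay carrier; it stays in that bay. Of the four metal packer plates on the bench, pick the two that together fill the gap beside it snugly, with only a slight play, and stand them upright side by side in that gap, in line with the carton and down on the bay floor. Do not force anything: neither the carton nor a packer may be pressed hard.

Things in the scene. Friction and masses are not known exactly. Their poses are not given: they have to be found in the camera images.
- carrier: Fixed grey-painted metal two-bay carrier, 164 (x) x 100 (y) x 28 (z) mm plus 4 mm high screw ears to x = +-104. Origin: centre of underside. Three round-topped walls 8 mm thick, 28 mm high, run along y; end lips 18 mm high, inner faces y = +-44. Bay floors at z = 6 mm. Narrow bay: x = -74 to -9 (65 mm wide); wide bay: x = -1 to +74 (75 mm).
- carton_centre (a point): Centre of the white and blue slide carton, 30 (x) x 80 (y) x 28 (z) mm, 0.3 kg, loose in one of the bays (which one varies), close against the wall on the carrier's -x side of that bay, axes parallel to the carrier's. Its top is 34 mm over the bench. The gap to fill lies between its +x side and the next wall.
- small_box_centre (a point): Centre of a small pale-blue box, 26 x 26 x 12 mm, lying in the bay that does not hold the carton; not part of the job.
- packer_12_centre (a point): Centre (half-way up) of a loose plain steel-grey packer plate 12 mm thick (its x), 50 mm long (y), 60 mm tall (z), about 72 g, edges rounded 2 mm. Stands upright on the bench, in any of four places. In a bay it rises above walls and carton, so it can be gripped by its two end faces (50 mm apart) near the top, clear of its neighbours.
- packer_16_centre (a point): Centre (half-way up) of a loose plain steel-grey packer plate 16 mm thick (its x), 50 mm long (y), 60 mm tall (z), about 96 g, edges rounded 2 mm. Stands upright on the bench, in any of four places. In a bay it rises above walls and carton, so it can be gripped by its two end faces (50 mm apart) near the top, clear of its neighbours.
- packer_21_centre (a point): Centre (half-way up) of a loose plain steel-grey packer plate 21 mm thick (its x), 50 mm long (y), 60 mm tall (z), about 126 g, edges rounded 2 mm. Stands upright on the bench, in any of four places. In a bay it rises above walls and carton, so it can be gripped by its two end faces (50 mm apart) near the top, clear of its neighbours.
- packer_27_centre (a point): Centre (half-way up) of a loose plain steel-grey packer plate 27 mm thick (its x), 50 mm long (y), 60 mm tall (z), about 162 g, edges rounded 2 mm. Stands upright on the bench, in any of four places. In a bay it rises above walls and carton, so it can be gripped by its two end faces (50 mm apart) near the top, clear of its neighbours.

How it is judged:
At the end, for the whole second after the job is handed in: Carton (moved under 50 mm) and fitting packers (12 + 21 mm: narrow bay, 16 + 27 mm: wide bay) at rest in the carton's bay: on its floor within 3 mm, upright within 0.08 rad, within 22 mm (carton 20) of the carrier's middle in y; packers along its y within 0.12 rad ((((x of carton_centre in the frame of carrier between -0.074 and -0.009 m and y of carton_centre in the frame of carrier between -0.02 and 0.02 m and z of carton_centre in the frame of carrier between 0.017 and 0.023 m and angle between carton_centre's own z axis and vertical below 0.08 rad and linear speed of carton below 0.02 m/s) and distance of carton_centre from where it was at the start of the episode below 0.05 m and (x of packer_12_centre in the frame of carrier between -0.074 and -0.009 m and y of packer_12_centre in the frame of carrier between -0.022 and 0.022 m and z of packer_12_centre in the frame of carrier between 0.033 and 0.039 m and angle between packer_12_centre's own z axis and vertical below 0.08 rad and linear speed of packer_12 below 0.02 m/s) and angle between the y axis of each of packer_12_centre, packer_21_centre and the y axis of carrier, either way round below 0.12 rad and (x of packer_21_centre in the frame of carrier between -0.074 and -0.009 m and y of packer_21_centre in the frame of carrier between -0.022 and 0.022 m and z of packer_21_centre in the frame of carrier between 0.033 and 0.039 m and angle between packer_21_centre's own z axis and vertical below 0.08 rad and linear speed of packer_21 below 0.02 m/s)) or ((x of carton_centre in the frame of carrier between -0.001 and 0.074 m and y of carton_centre in the frame of carrier between -0.02 and 0.02 m and z of carton_centre in the frame of carrier between 0.017 and 0.023 m and angle between carton_centre's own z axis and vertical below 0.08 rad and linear speed of carton below 0.02 m/s) and distance of carton_centre from where it was at the start of the episode below 0.05 m and (x of packer_16_centre in the frame of carrier between -0.001 and 0.074 m and y of packer_16_centre in the frame of carrier between -0.022 and 0.022 m and z of packer_16_centre in the frame of carrier between 0.033 and 0.039 m and angle between packer_16_centre's own z axis and vertical below 0.08 rad and linear speed of packer_16 below 0.02 m/s) and angle between the y axis of each of packer_16_centre, packer_27_centre and the y axis of carrier, either way round below 0.12 rad and (x of packer_27_centre in the frame of carrier between -0.001 and 0.074 m and y of packer_27_centre in the frame of carrier between -0.022 and 0.022 m and z of packer_27_centre in the frame of carrier between 0.033 and 0.039 m and angle between packer_27_centre's own z axis and vertical below 0.08 rad and linear speed of packer_27 below 0.02 m/s)))); the robot touches nothing.
It fails at once if the carton is pressed with more than 40 N (contact force between carton and anything else above 40 N).
It fails at once if a packer is forced into the carrier with more than 40 N (contact force between any of packer_12, packer_16, packer_21, packer_27 and carrier above 40 N).
It also fails if it takes over 64 s, if anything falls off the work surface, if the arm or the gripper's body presses on something with over 40 N, if the wrist force passes 120 N, or if a joint passes its speed limit or range.

## Working session

There is one attempt and no reset: what is moved stays moved. The work goes in short steps, Python scripts to look and compute and a tool call to move; the robot and the scene stay as the last step left them, time stands still between calls to the robot, and variables do not carry over. Pictures are saved under pics/ and viewed, and the job is handed in when it is done.

Besides the shell and the picture viewer there is one more tool, called as name(argument=value, ...) on one line, values as JSON. drive_tool: Moves the arm, as the interface text tells. Its arguments: {"type":"object","properties":{"steps":{"type":"array"}},"required":["steps"]}

```bash
ls; mkdir -p pics; cat > h.py <<'E'
import numpy as np, cv2
from workcell import bot, vision, job_done
def snap(name,fn):
    m=vision.camera_model(name); p,d=vision.camera(name)
    cv2.imwrite('pics/'+fn+'.png',p[:,:,::-1]); np.savez('pics/'+fn+'.npz',p=p,d=d,**{k:np.array(m[k]) for k in('mtx','rvec','tvec')})
def load(fn):
    return dict(np.load('pics/'+fn+'.npz'))
def ray(s,u,v,z):
    R=cv2.Rodrigues(s['rvec'])[0]; c=-R.T@s['tvec'].ravel(); r=R.T@np.linalg.inv(s['mtx'])@[u,v,1]
    return c+r*(z-c[2])/r[2]
def cloud(s):
    R=cv2.Rodrigues(s['rvec'])[0]; d=s['d']; v,u=np.mgrid[:d.shape[0],:d.shape[1]]
    K=s['mtx']; P=np.stack([(u-K[0,2])/K[0,0]*d,(v-K[1,2])/K[1,1]*d,d],-1)
    W=(P-s['tvec'].ravel())@R; W[d==0]=np.nan; return W
E
python3 - <<'E'
from h import *
snap('top','top0'); snap('scene','sc0'); print(bot.get_obs()); 
for n in('top','scene'): m=vision.camera_model(n);print(m); R=cv2.Rodrigues(np.array(m['rvec']))[0];print(-R.T@np.array(m['tvec']).ravel())
E
```

```text
pics
{'clock': 0.1, 'joint_pos': array([1.27095926e+00, 2.41301741e-01, 3.83628470e-03, 1.33521575e+00,
       1.50315900e-06, 1.57080393e+00]), 'joint_vel': array([-0.00148053, -0.00103029,  0.00260701,  0.00037149, -0.00163233,
       -0.00117826]), 'tau': array([-9.41671788e-04, -3.73137903e+01,  2.53010309e+01,  1.08570451e-02,
       -5.17337401e-05,  6.38499344e-06]), 'eef_pos': array([0.14755021, 0.47726632, 0.30311114]), 'tool_rot': array([ 8.04788998e-01,  5.93560258e-01, -7.58906428e-04,  5.58795263e-04]), 'ft_force': array([-0.29298714,  0.01237949,  0.64812638]), 'ft_torque': array([ 0.01433255, -0.02390814,  0.01215709]), 'grip_width': 0.08538542767981318}
{'mtx': array([[505.92609656,   0.        , 281.40593383],
       [  0.        , 505.92609656, 204.66117692],
       [  0.        ,   0.        ,   1.        ]]), 'rvec': array([ 2.12513367, -2.11420305,  0.20000737]), 'tvec': array([-0.02550844,  0.54508226,  0.82978994])}
[ 0.37760083 -0.02580774  0.91818749]
{'mtx': array([[474.75078869,   0.        , 283.23994128],
       [  0.        , 474.75078869, 212.28640498],
       [  0.        ,   0.        ,   1.        ]]), 'rvec': array([ 2.3469254 , -0.67414043,  0.27799917]), 'tvec': array([-0.47517725,  0.24014854,  0.70995254])}
[ 0.23622742 -0.49016793  0.70102023]
```

View pics/top0.png

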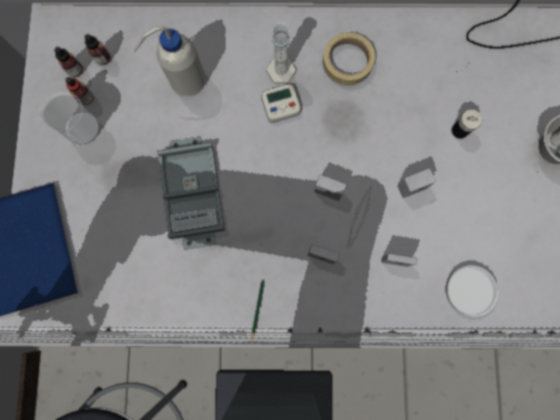

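View pics/sc0.png

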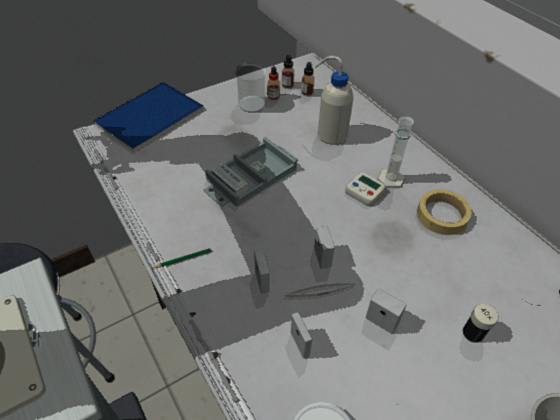

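The top view shows the carrier at about (193,193), with its bays stacked roughly along image vertical and the carton with text in the lower bay at (193,215). The four packers are at (331,185), (420,180), (323,254) and (402,258). Next I'll measure them with depth.

```bash
python3 - <<'E'
from h import *
s=load('top0'); W=cloud(s); p=s['p']
im=np.hstack([cv2.resize(p[125:255,145:245],(400,520),interpolation=cv2.INTER_CUBIC)])
cv2.imwrite('pics/zc.png',im[:,:,::-1])
z=W[...,2]
m=((z>0.05)&(z<0.075)).astype(np.uint8)
n,l,st,c=cv2.connectedComponentsWithStats(m)
for i in range(1,n):
    if st[i,4]<25: continue
    q=W[l==i]; r=cv2.minAreaRect(q[:,:2].astype(np.float32)*1000)
    print(c[i].round(),st[i,4],np.median(q,0).round(4),[np.round(x,1) for x in r])
vis=cv2.resize(p[150:280,290:450],(800,650//1),interpolation=cv2.INTER_CUBIC)[:600]
cv2.imwrite('pics/zp.png',vis[:,:,::-1])
zz=np.clip((z[125:255,145:245])/0.06*255,0,255); zz=np.nan_to_num(zz).astype(np.uint8)
cv2.imwrite('pics/zd.png',cv2.resize(zz,(400,520),interpolation=cv2.INTER_NEAREST))
E
```

```text
[513.   7.] 48 [ 0.9207 -0.452   0.0616] [array([ 921. , -451.9]), array([ 6.1, 11. ]), np.float64(46.5)]
[93. 45.] 156 [0.8392 0.3228 0.0657] [array([843.6, 325. ]), array([21. , 24.4]), np.float64(46.7)]
[64. 57.] 164 [0.8146 0.3741 0.0662] [array([817.8, 378.3]), array([21.6, 25.1]), np.float64(41.0)]
[281.  60.] 86 [ 0.8101 -0.0197  0.0634] [array([813.3, -19.3]), array([24.1, 11.9]), np.float64(86.5)]
[187.  78.] 242 [0.7722 0.1475 0.0624] [array([783.1, 151.7]), array([29.6, 67.8]), np.float64(26.4)]
[75. 87.] 156 [0.7572 0.3491 0.0658] [array([760.7, 353. ]), array([23.3, 24.4]), np.float64(45.6)]
[ 59. 108.] 306 [0.7206 0.381  0.0632] [array([714.3, 370.8]), array([28.1, 62.4]), np.float64(45.2)]
[ 79. 126.] 259 [0.6797 0.3321 0.0627] [array([687.2, 343.4]), array([30.1, 65.1]), np.float64(45.6)]
[470. 120.] 384 [ 0.698  -0.3574  0.0643] [array([ 700.3, -359. ]), array([36.8, 36.2]), np.float64(7.9)]
[550. 136.] 171 [ 0.6744 -0.4964  0.0599] [array([ 669. , -501.7]), array([31. , 84.3]), np.float64(82.2)]
[419. 180.] 467 [ 0.5886 -0.2625  0.0603] [array([ 590. , -263.6]), array([27.1, 51.4]), np.float64(21.7)]
[331. 185.] 370 [ 0.5791 -0.1084  0.0602] [array([ 580.6, -108.4]), array([49.8, 21.3]), np.float64(69.0)]
[324. 253.] 297 [ 0.4607 -0.0953  0.0603] [array([461.5, -95. ]), array([49.9, 16.2]), np.float64(71.7)]
[401. 259.] 231 [ 0.4512 -0.226   0.0598] [array([ 452.2, -226.5]), array([49.8, 12.4]), np.float64(81.9)]
```

```bash
python3 - <<'E'
import cv2,numpy as np
cv2.imwrite('pics/zcd.png',np.hstack([cv2.imread('pics/zc.png'),cv2.imread('pics/zd.png')]))
E
```

```text
(no output)
```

View pics/zcd.png

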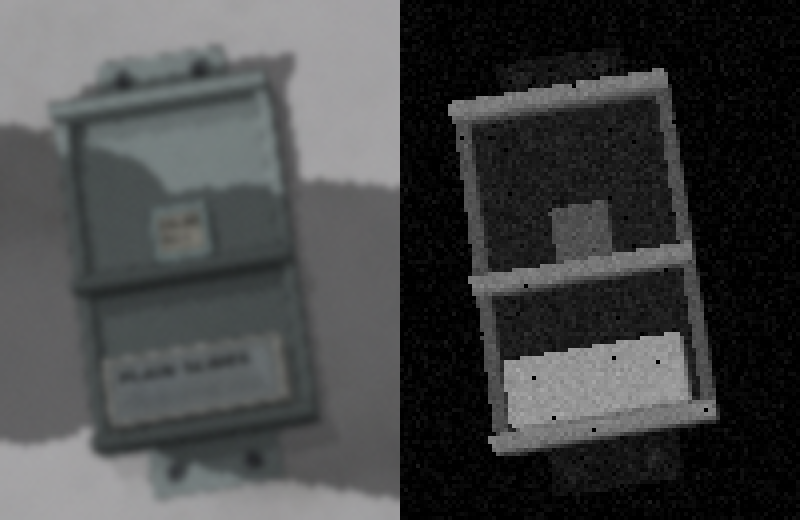

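View pics/zp.png

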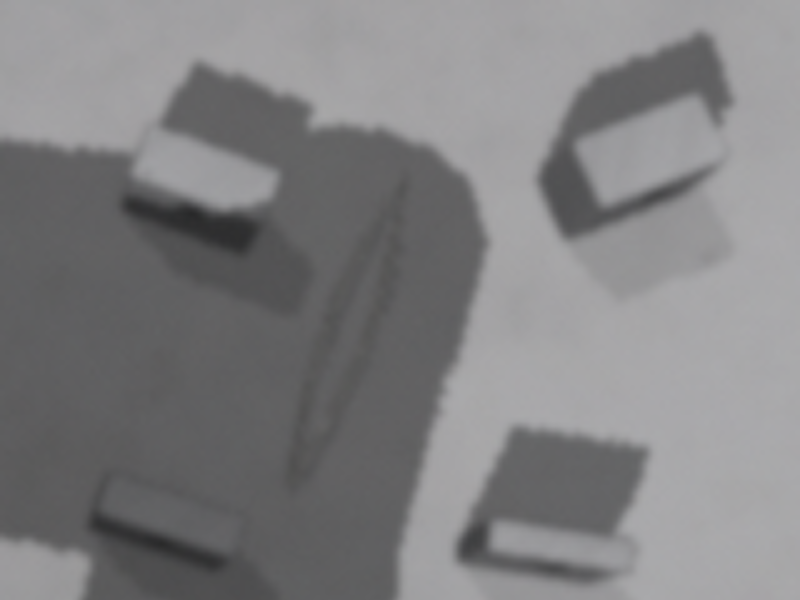

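Thicknesses read 12.4, 16.2, 21.3 and 27.1 mm, so they can be told apart. The carton lies against the lower wall, so carrier +x is roughly world +x. Next: the carrier pose, the bay width check and finer packer poses.

```bash
python3 - <<'E'
from h import *
s=load('top0'); W=cloud(s); z=W[...,2]
def rect(mask,zp):
    cs,_=cv2.findContours(mask,cv2.RETR_EXTERNAL,cv2.CHAIN_APPROX_NONE); c=max(cs,key=cv2.contourArea)
    v,u=np.nonzero(mask); P=np.array([ray(s,a,b,zp)[:2] for a,b in zip(u,v)])*1000
    C=np.cov(P.T); w,V=np.linalg.eigh(C); a=np.degrees(np.arctan2(V[1,:],V[0,:]))
    return P.mean(0).round(2),np.sqrt(12*w).round(1),a.round(2)   # thin axis first
for n,(u,v) in dict(p12=(401,259),p16=(324,253),p21=(331,185),p27=(419,180)).items():
    m=np.zeros(z.shape,np.uint8); m[v-20:v+20,u-25:u+25]=((z>.054)&(z<.066))[v-20:v+20,u-25:u+25]
    print(n,rect(m,.06))
B=np.zeros(z.shape,bool);B[138:242,150:235]=True
Pa=W[B&(z>.0145)&(z<.05)]
print('carrier outer',cv2.minAreaRect(Pa[:,:2].astype(np.float32)*1000))
m=(B&(z>.0305)&(z<.04)).astype(np.uint8); m=cv2.morphologyEx(m,cv2.MORPH_OPEN,np.ones((3,3)))
print('carton',rect(m,.034))
m=(B&(z>.0225)&(z<.0305)).astype(np.uint8)
n,l,st,c=cv2.connectedComponentsWithStats(m)
for i in range(1,n):
    if st[i,4]>80: print('wall',c[i],st[i],rect((l==i).astype(np.uint8),.027))
E
```

```text
p12 (array([ 451.89, -226.57]), array([12.5, 50.3]), array([171.08,  81.08]))
p16 (array([461.38, -94.75]), array([16.5, 49.9]), array([161.93,  71.93]))
p21 (array([ 580.22, -108.25]), array([21.6, 49.8]), array([159.26,  69.26]))
p27 (array([ 589.37, -262.95]), array([27.2, 51.6]), array([-157.83,  112.17]))
carrier outer ((578.660888671875, 143.76681518554688), (164.61737060546875, 100.58167266845703), 9.933222770690918)
carton (array([521.15, 133.17]), array([30.8, 79.3]), array([-170.08,   99.92]))
wall [184.0982906 148.0982906] [157 142  55  13 234] (array([654.93, 156.48]), array([  8.9, 102.4]), array([-170.01,   99.99]))
wall [189.65461847 191.6746988 ] [162 185  56  14 249] (array([573.15, 143.01]), array([  9. , 102.5]), array([-170.18,   99.82]))
wall [195.20727273 230.75272727] [167 223  57  15 275] (array([502.11, 130.31]), array([ 9.9, 98.8]), array([-170.03,   99.97]))
```

```bash
cat >> h.py <<'E'
from scipy.spatial.transform import Rotation as Ro
def plan(x,y,z,yaw,n=None):
    o=bot.get_obs(); p=o['eef_pos']; R=Ro.from_quat(o['tool_rot'])
    t=np.radians(yaw); T=Ro.from_matrix(np.array([[np.cos(t),np.sin(t),0],[np.sin(t),-np.cos(t),0],[0,0,-1]]))
    d=R.as_matrix().T@(np.array([x,y,z])-p); r=np.degrees((R.inv()*T).as_rotvec())
    X=R.as_matrix()[:,0]; print('t',round(o['clock'],2),'pos',p.round(4),'yaw',np.degrees(np.arctan2(X[1],X[0])).round(2),'F',o['ft_force'].round(1),'w',round(o['grip_width'],4))
    print('tool shift mm',(d*1000).round(1),'turn',r.round(2),'rows>=',np.ceil(max(abs(d).max()/.0417,abs(r).max()/7.16)))
E
python3 -c "
from h import *
plan(.4519,-.2266,.25,81.08)"
```

```text
t 0.1 pos [0.1476 0.4773 0.3031] yaw 72.82 F [-0.3  0.   0.6] w 0.0854
tool shift mm [-582.5  498.7   54.2] turn [-0.01  0.11 -8.26] rows>= 14.0
```

drive_tool(steps=[-0.0291,0.0249,0,0,0,0,-1,-0.0291,0.0249,0,0,0,0,-1,-0.0291,0.0249,0,0,0,0,-1,-0.0291,0.0249,0,0,0,0,-1,-0.0291,0.0249,0,0,0,0,-1,-0.0291,0.0249,0,0,0,0,-1,-0.0291,0.0249,0,0,0,0,-1,-0.0291,0.0249,0,0,0,0,-1])

```text
clock: 0.77
eef_pos: [0.2691, 0.1946, 0.3037]
tool_rot: [0.804, 0.594, -0.0, 0.0]
ft_force: [1.3, 0.1, 0.4]
grip_width: 0.0853
```

drive_tool(steps=[-0.0291,0.0249,0,0,0,0,-1,-0.0291,0.0249,0,0,0,0,-1,-0.0291,0.0249,0,0,0,0,-1,-0.0291,0.0249,0,0,0,0,-1,-0.0291,0.0249,0,0,0,0,-1,-0.0291,0.0249,0,0,0,0,-1,-0.0291,0.0249,0,0,0,0,-1,-0.0291,0.0249,0,0,0,0,-1])

```text
clock: 1.43
eef_pos: [0.3908, -0.0868, 0.3037]
tool_rot: [0.805, 0.593, -0.0, -0.0]
ft_force: [1.4, -0.3, 0.5]
grip_width: 0.0858
```

drive_tool(steps=[-0.0291,0.0249,0.01,0,0,0,-1,-0.0291,0.0249,0.01,0,0,0,-1,-0.0291,0.0249,0.01,0,0,0,-1,-0.0291,0.0249,0.01,0,0,0,-1,0,0,0.014,0,0,-4.1,-1,0,0,0,0,0,-4.1,-1,0,0,0,0,0,0,-1,0,0,0,0,0,0,-1])

```text
clock: 2.1
eef_pos: [0.4513, -0.2254, 0.2494]
tool_rot: [0.761, 0.649, -0.0, -0.001]
ft_force: [-0.2, 0.1, 1.2]
grip_width: 0.0854
```

```bash
python3 -c "
from h import *
plan(.4519,-.2266,.107,81.08)
snap('wrist','w1');snap('top','top1')"
```

```text
t 2.1 pos [ 0.4513 -0.2254  0.2494] yaw 80.9 F [-0.2  0.1  1.2] w 0.0854
tool shift mm [ -1.1   1.  142.4] turn [-0.08 -0.02 -0.18] rows>= 4.0
```

View pics/w1.png

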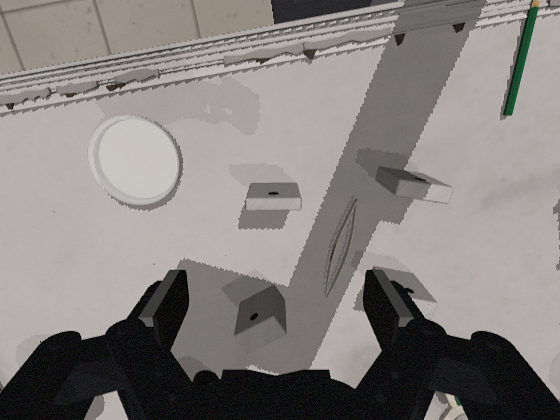

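View pics/top1.png

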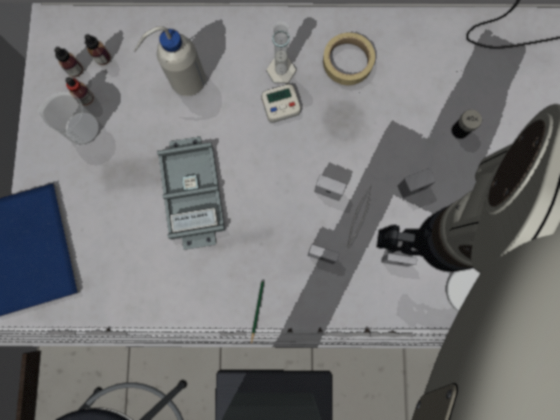

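The wrist view shows the thin packer's top at (273,203), centred between the fingers at about (165,300) and (385,300). I'll measure it with the wrist camera too.

```bash
cat >> h.py <<'E'
def toprect(s,zlo,zhi,zp,xy,rad):
    W=cloud(s); m=(W[...,2]>zlo)&(W[...,2]<zhi)&(np.hypot(W[...,0]-xy[0],W[...,1]-xy[1])<rad)
    m=cv2.morphologyEx(m.astype(np.uint8),cv2.MORPH_OPEN,np.ones((3,3))); n,l,st,c=cv2.connectedComponentsWithStats(m)
    i=1+st[1:,4].argmax(); v,u=np.nonzero(l==i)
    P=np.array([ray(s,a,b,zp)[:2] for a,b in zip(u,v)])*1000
    w,V=np.linalg.eigh(np.cov(P.T)); a=np.degrees(np.arctan2(V[1,:],V[0,:]))%180
    r=cv2.minAreaRect(P.astype(np.float32))
    return st[i,4],np.median(W[l==i][:,2]).round(4),P.mean(0).round(2),np.sqrt(12*w).round(1),a.round(2),np.round(r[0],2),np.round(r[1],1)
E
python3 - <<'E'
from h import *
s=load('w1')
print(toprect(s,.055,.066,.06,(.4519,-.2266),.04))
print(toprect(s,.055,.066,.06,(.580,-.108),.04))
print(toprect(s,.055,.066,.06,(.461,-.095),.04))
t=load('top1'); print(toprect(t,.031,.04,.034,(.521,.133),.05))
E
```

```text
(np.int32(779), np.float64(0.0607), array([ 451.41, -226.54]), array([13. , 49.7]), array([171.08,  81.08]), array([ 451.02, -226.55]), array([49.8, 13. ]))
(np.int32(348), np.float64(0.0607), array([581.93, -93.36]), array([15.9, 28. ]), array([123.5,  33.5]), array([580.4 , -92.02]), array([34.1, 18.1]))
(np.int32(1069), np.float64(0.0608), array([460.47, -95.55]), array([16.5, 51.3]), array([161.49,  71.49]), array([460.56, -95.41]), array([51.7, 16.6]))
(np.int32(754), np.float64(0.035), array([521.14, 133.3 ]), array([30.4, 78.6]), array([ 9.32, 99.32]), array([521.06, 133.13]), array([30.8, 79.4]))
```

drive_tool(steps=[-0.0011,0.0009,0.02,0,0,-0.18,-1,0,0,0.03,0,0,0,-1,0,0,0.03,0,0,0,-1,0,0,0.03,0,0,0,-1,0,0,0.02,0,0,0,-1,0,0,0.0124,0,0,0,-1,0,0,0,0,0,0,-1,0,0,0,0,0,0,-1])

```text
clock: 2.87
eef_pos: [0.4523, -0.2262, 0.1077]
tool_rot: [0.759, 0.651, -0.0, -0.0]
ft_force: [0.7, 0.0, -0.3]
grip_width: 0.0854
```

```bash
python3 -c "
from h import *
plan(.4516,-.2266,.107,81.08)"
```

```text
t 2.87 pos [ 0.4523 -0.2262  0.1077] yaw 81.21 F [ 0.7  0.  -0.3] w 0.0854
tool shift mm [-0.5 -0.6  0.7] turn [-0.02 -0.01  0.13] rows>= 1.0
```

Now close.

drive_tool(steps=[-0.0004,-0.0006,0.0005,0,0,0,-0.2,0,0,0,0,0,0,0.1,0,0,0,0,0,0,0.5,0,0,0,0,0,0,1,0,0,0,0,0,0,1,0,0,0,0,0,0,1,0,0,0,0,0,0,1,0,0,0,0,0,0,1])

```text
clock: 3.53
eef_pos: [0.4527, -0.2275, 0.1087]
tool_rot: [0.759, 0.651, 0.001, 0.002]
ft_force: [-0.9, -0.0, 6.3]
grip_width: 0.0485
```

drive_tool(steps=[0,0,0,0,0,0,1,0,0,0,0,0,0,1,0,0,-0.01,0,0,0,1,0,0,-0.03,0,0,0,1,0,0,-0.03,0,0,0,1,0,0,-0.03,0,0,0,1,0,0,0,0,0,0,1,0,0,0,0,0,0,1])

```text
clock: 4.2
eef_pos: [0.4528, -0.2276, 0.2097]
tool_rot: [0.759, 0.651, 0.001, 0.003]
ft_force: [0.4, 0.5, -1.5]
grip_width: 0.0486
```

```bash
python3 - <<'E'
from h import *
# carrier
C=np.array([578.4,143.6]); a=np.radians(9.95); ex=np.array([np.cos(a),np.sin(a)]); ey=np.array([-ex[1],ex[0]])
print('p12 target',C+ex*(-36.7), 'p21', C+ex*(-19.8))
t=C+ex*(-36.7)
plan(t[0]/1000,t[1]/1000,.22,99.95)
E
```

```text
p12 target [542.25200783 137.25865454] p21 [558.89781349 140.17878365]
t 4.2 pos [ 0.4528 -0.2276  0.2097] yaw 81.2 F [ 0.4  0.5 -1.5] w 0.0486
tool shift mm [374.2  32.6 -10.8] turn [  0.28   0.15 -18.75] rows>= 9.0
```

drive_tool(steps=[0.034,0.003,-0.002,0,0,0,1,0.034,0.003,-0.002,0,0,0,1,0.034,0.003,-0.001,0,0,0,1,0.034,0.003,-0.001,0,0,0,1,0.034,0.003,-0.001,0,0,0,1,0.034,0.003,-0.001,0,0,0,1,0.034,0.003,-0.001,0,0,0,1,0.034,0.003,-0.001,0,0,0,1])

```text
clock: 4.87
eef_pos: [0.516, 0.0398, 0.2157]
tool_rot: [0.759, 0.651, -0.001, -0.001]
ft_force: [0.7, -0.2, -0.5]
grip_width: 0.0486
```

drive_tool(steps=[0.034,0.003,0,0,0,0,1,0.034,0.003,0,0,0,0,1,0.034,0.003,0,0,0,0,1,0,0,0,0.3,0.15,-6.25,1,0,0,0,0,0,-6.25,1,0,0,0,0,0,-6.25,1,0,0,0,0,0,0,1,0,0,0,0,0,0,1])

```text
clock: 5.53
eef_pos: [0.5407, 0.1375, 0.2158]
tool_rot: [0.644, 0.765, -0.001, -0.004]
ft_force: [0.5, -0.7, -1.4]
grip_width: 0.049
```

```bash
python3 - <<'E'
from h import *
plan(.5434,.1375,.16,99.95)
snap('wrist','w2');snap('top','top2');snap('scene','sc2')
cv2.imwrite('pics/w2t2.png',np.vstack([np.hstack([cv2.imread('pics/w2.png')]),])) 
E
```

```text
t 5.53 pos [0.5407 0.1375 0.2158] yaw 99.8 F [ 0.5 -0.7 -1.4] w 0.049
tool shift mm [-0.6  3.1 55.8] turn [-0.4  -0.21 -0.15] rows>= 2.0
```

View pics/w2.png

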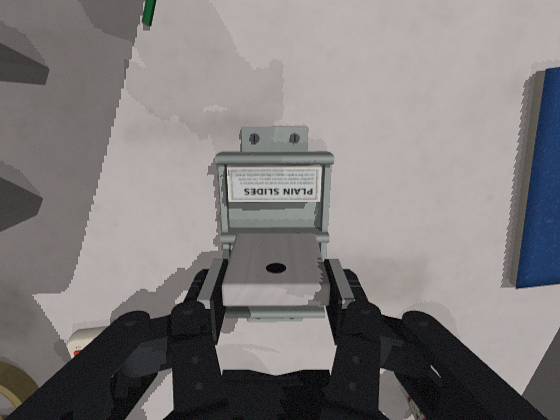

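View pics/sc2.png

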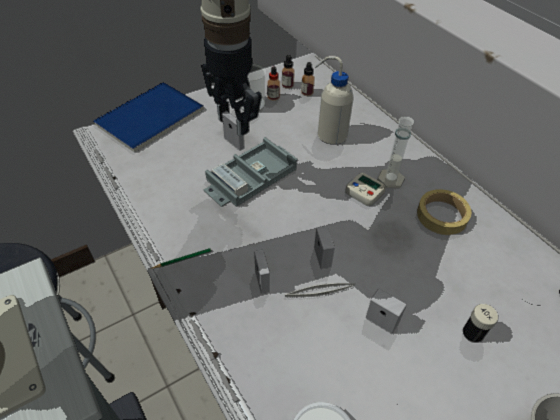

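View pics/top2.png

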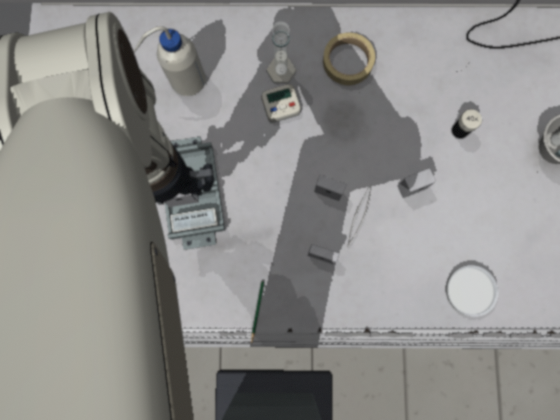

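The wrist view shows the held packer at (277,270) with its label face towards the camera, and the carton (273,185) and walls ahead. I'll measure all of them in this one view.

```bash
cat >> h.py <<'E'
A=np.radians(9.95); EX=np.array([np.cos(A),np.sin(A)]); EY=np.array([-EX[1],EX[0]])
def tocar(p,C=(.5784,.1436)):
    d=np.asarray(p)-np.array(C); return np.stack([d@EX,d@EY],-1)*1000
E
python3 - <<'E'
from h import *
s=load('w2'); W=cloud(s)
print('carton',toprect(s,.030,.040,.034,(.521,.133),.05))
c=tocar(W[...,:2]); z=W[...,2]; ok=~np.isnan(z)
# floor / wall profile along carrier x at |y|<20, for outside packer
for nm,m in dict(carton=ok&(abs(c[...,1])<30)&(z>.030)&(z<.040)).items():
    print(nm,np.percentile(c[m][:,0],[1,3,50,97,99]),np.percentile(c[m][:,1],[1,99]),np.median(z[m]))
for lo,hi,n in((-88,-70,'w-78'),(-13,3,'w-5'),):
    m=ok&(abs(c[...,0]-(lo+hi)/2)<(hi-lo)/2)&(z>.022)&(z<.0315)&(abs(c[...,1])<49)
    print(n,m.sum(),np.percentile(c[m][:,0],[2,50,98]).round(2),np.median(z[m]),np.percentile(c[m][:,1],[1,99]).round(1))
m=ok&(abs(c[...,1])<20)&(z<.01)&(z>.003)&(c[...,0]>-50)&(c[...,0]<0); print('gap floor',np.percentile(c[m][:,0],[1,99]).round(1))
# packer face
m=ok&(z>.10)&(z<.165)&(abs(c[...,1])<22)&(abs(c[...,0]+36)<20)
m=cv2.erode(m.astype(np.uint8),np.ones((5,5)))>0
P=W[m]; cc=c[m]; print(len(P))
for a,b in((.10,.11),(.11,.12),(.12,.13),(.13,.14),(.14,.15),(.15,.165)):
    q=(P[:,2]>a)&(P[:,2]<b); 
    if q.sum()>20: print(a,q.sum(),np.percentile(cc[q][:,0],[5,50,95]).round(2), np.polyfit(cc[q][:,1],cc[q][:,0],1).round(4))
# bottom edge in front: face points limits
print('zmin',np.percentile(P[:,2],1))
E
```

```text
carton (np.int32(3353), np.float64(0.0353), array([520.45, 134.06]), array([31.1, 79. ]), array([ 9.79, 99.79]), array([520.31, 134.  ]), array([31.1, 79.1]))
carton [-73.45109558 -73.1449936  -59.37372053 -44.31245248 -43.47146955] [-29.47870071  29.3997096 ] 0.03531108351619379
w-78 1275 [-81.49 -77.74 -72.99] 0.028190606052025197 [-48.   47.8]
w-5 276 [-8.89 -7.15 -2.23] 0.02790736369487755 [-48.7  48.8]
gap floor [-34.2  -8.2]
3028
0.11 278 [-45.8  -45.34 -44.84] [ 8.00000e-04 -4.53212e+01]
0.12 499 [-45.73 -45.28 -44.79] [ 2.90000e-03 -4.52727e+01]
0.13 558 [-45.66 -45.2  -44.71] [ 2.40000e-03 -4.51999e+01]
0.14 657 [-45.58 -45.06 -44.6 ] [ 1.10000e-03 -4.50691e+01]
0.15 1036 [-45.55 -45.02 -44.43] [ 6.00000e-04 -4.50125e+01]
zmin 0.11438650667741558
```

drive_tool(steps=[-0.0004,0.0021,0.01,-0.3,-0.1,0,1,0,0,0.015,0,0,0,1,0,0,0.015,0,0,0,1,0,0,0.013,0,0,0,1,0,0,0,0,0,0,1,0,0,0,0,0,0,1])

```text
clock: 6.18
eef_pos: [0.543, 0.1373, 0.1634]
tool_rot: [0.644, 0.765, 0.0, -0.001]
ft_force: [0.6, -0.6, -1.5]
grip_width: 0.0486
```

```bash
cat >>h.py <<'E'
def look(fn,zb,n):
    snap('wrist',fn); s=load(fn); W=cloud(s); c=tocar(W[...,:2]); z=W[...,2]; ok=~np.isnan(z)
    m=ok&(abs(c[...,1])<35)&(z>.031)&(z<.040)&(c[...,0]<-30)
    print('carton',np.percentile(c[m][:,0],[1,50,99]).round(2),'midy',c[m][:,1].mean().round(2))
    m=ok&(abs(c[...,0]+5)<8)&(z>.022)&(z<.0315)&(abs(c[...,1])<49); print('wall -5',np.percentile(c[m][:,0],[2,50,98]).round(2),m.sum())
    m=ok&(abs(c[...,0]+78)<8)&(z>.022)&(z<.0315)&(abs(c[...,1])<49); print('wall -78',np.percentile(c[m][:,0],[2,50,98]).round(2))
    m=ok&(z>max(zb,.038))&(z<zb+.054)&(abs(c[...,1])<22)&(abs(c[...,0]+30)<n)
    m=cv2.erode(m.astype(np.uint8),np.ones((5,5)))>0; P=W[m]; cc=c[m]
    A=np.c_[cc[:,1],P[:,2]*1000-(zb*1000),np.ones(len(P))]; 
    for _ in range(4):
        k,*_=np.linalg.lstsq(A,cc[:,0],rcond=None); r=abs(A@k-cc[:,0]); A,cc=A[r<1.5],cc[r<1.5]
    print('face: yaw slope %.4f tilt slope %.4f x at bottom %.2f n %d'%(*k,len(cc)))
E
python3 - <<'E'
from h import *
plan(.5434,.1375,.116,99.95)
look('w3',.052,22)
E
```

```text
t 6.18 pos [0.543  0.1373 0.1634] yaw 99.88 F [ 0.6 -0.6 -1.5] w 0.0486
tool shift mm [ 0.   0.5 47.4] turn [-0.07 -0.12 -0.07] rows>= 2.0
carton [-73.41 -59.38 -43.51] midy -0.01
wall -5 [-8.98 -8.41 -5.26] 124
wall -78 [-81.56 -77.92 -73.07]
face: yaw slope 0.0000 tilt slope 0.0023 x at bottom -42.55 n 2296
```

View pics/w3.png

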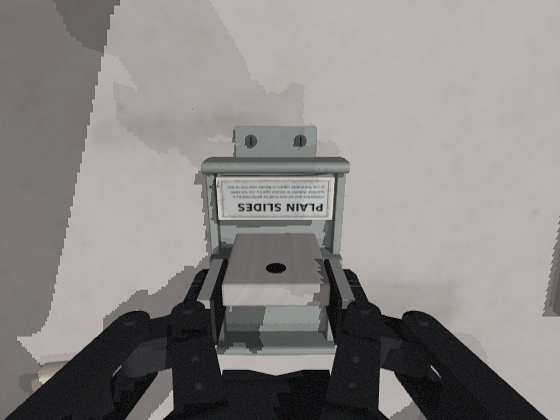

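drive_tool(steps=[0,0,0.01,0,0,0,1,0,0,0.01,0,0,0,1,0,0,0.007,0,0,0,1,0,0,0.005,0,0,0,1,0,0,0,0,0,0,1,0,0,0,0,0,0,1])

```text
clock: 6.73
eef_pos: [0.5433, 0.1377, 0.1314]
tool_rot: [0.643, 0.766, 0.001, -0.001]
ft_force: [0.2, 0.3, -0.8]
grip_width: 0.0486
```

drive_tool(steps=[0,0,0.005,0,0,0,1,0,0,0.004,0,0,0,1,0,0,0.002,0,0,0,1,0,0,0.001,0,0,0,1,0,0,0.001,0,0,0,1,0,0,0,0,0,0,1])

```text
clock: 7.23
eef_pos: [0.5435, 0.1378, 0.1188]
tool_rot: [0.643, 0.766, 0.001, -0.001]
ft_force: [0.5, 0.2, -0.8]
grip_width: 0.0486
```

```bash
python3 - <<'E'
from h import *
plan(.5434,.1375,.116,99.95)
E
```

```text
t 7.23 pos [0.5435 0.1378 0.1188] yaw 99.95 F [ 0.5  0.2 -0.8] w 0.0486
tool shift mm [-0.3 -0.2  2.8] turn [ 0.04 -0.12 -0.  ] rows>= 1.0
```

drive_tool(steps=[0,0,0.001,0,0,0,1,0,0,0.001,0,0,0,1,0,0,0.0008,0,0,0,1,0,0,0,0,0,0,1])

```text
clock: 7.57
eef_pos: [0.5435, 0.1378, 0.1161]
tool_rot: [0.643, 0.766, 0.001, -0.001]
ft_force: [-0.6, 0.5, -0.3]
grip_width: 0.0487
```

drive_tool(steps=[0,0,0.0005,0,0,0,1,0,0,0.0005,0,0,0,1,0,0,0,0,0,0,1])

```text
clock: 7.82
eef_pos: [0.5435, 0.1378, 0.1151]
tool_rot: [0.643, 0.766, 0.001, -0.001]
ft_force: [-0.3, 0.5, 0.1]
grip_width: 0.0488
```

drive_tool(steps=[0,0,0.0005,0,0,0,1,0,0,0,0,0,0,1,0,0,0,0,0,0,1])

```text
clock: 8.07
eef_pos: [0.5437, 0.1378, 0.1148]
tool_rot: [0.643, 0.766, 0.001, -0.0]
ft_force: [0.1, -0.9, -1.2]
grip_width: 0.0485
```

drive_tool(steps=[0,0,0.0005,0,0,0,1,0,0,0,0,0,0,1,0,0,0,0,0,0,1])

```text
clock: 8.32
eef_pos: [0.5437, 0.1379, 0.1147]
tool_rot: [0.643, 0.766, 0.001, -0.0]
ft_force: [-1.8, 0.2, 4.2]
grip_width: 0.049
```

drive_tool(steps=[0,-0.0006,0,0,0,0,1,0,0,0,0,0,0,1,0,0,0,0,0,0,0.3,0,0,0,0,0,0,-0.3,0,0,0,0,0,0,-1,0,0,0,0,0,0,-1,0,0,0,0,0,0,-1,0,0,-0.01,0,0,0,-1])

```text
clock: 8.98
eef_pos: [0.5414, 0.1373, 0.1222]
tool_rot: [0.643, 0.766, -0.001, -0.002]
ft_force: [0.1, -0.1, 0.4]
grip_width: 0.0852
```

drive_tool(steps=[0,0,-0.03,0,0,0,-1,0,0,-0.03,0,0,0,-1,0,0,-0.03,0,0,0,-1,0,0,0,0,0,0,-1,0,0,0,0,0,0,-1])

```text
clock: 9.4
eef_pos: [0.5443, 0.1378, 0.2172]
tool_rot: [0.643, 0.766, 0.003, 0.001]
ft_force: [0.8, 0.0, 0.5]
grip_width: 0.0852
```

```bash
python3 - <<'E'
from h import *
look('w4',.006,22)
s=load('w4'); print(toprect(s,.06,.072,.066,(.5434,.1375),.04))
plan(.5801,-.1083,.2,69.26)
E
```

```text
carton [-73.38 -58.17 -41.45] midy 0.16
wall -5 [-8.82 -6.37 -1.85] 1000
wall -78 [-81.53 -77.98 -73.12]
face: yaw slope -0.0017 tilt slope -0.0265 x at bottom -40.54 n 164
(np.int32(1035), np.float64(0.0667), array([541.93, 138.28]), array([13. , 49.5]), array([ 9.88, 99.88]), array([541.59, 138.19]), array([13. , 49.3]))
t 9.45 pos [0.5432 0.1376 0.2152] yaw 99.95 F [-0.3  0.1 -0.4] w 0.0854
tool shift mm [-248.6   -6.2   14.6] turn [ 0.12 -0.17 30.69] rows>= 6.0
```

View pics/w4.png

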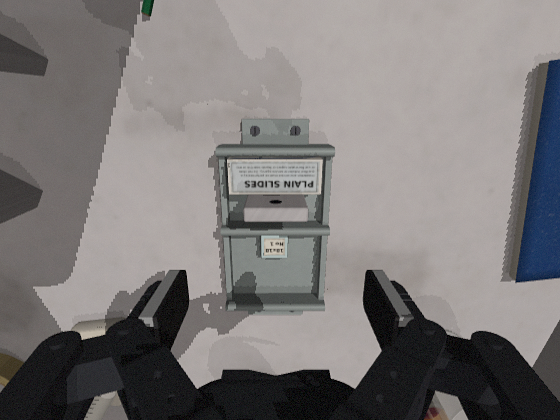

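Packer 12 stands upright beside the carton at carrier x ≈ -36.8, y ≈ 1. Now packer 21.

drive_tool(steps=[-0.0355,-0.0009,0,0,0,0,-1,-0.0355,-0.0009,0,0,0,0,-1,-0.0355,-0.0009,0,0,0,0,-1,-0.0355,-0.0009,0,0,0,0,-1,-0.0355,-0.0009,0,0,0,0,-1,-0.0355,-0.0009,0.005,0,0,0,-1,-0.0355,-0.0009,0.01,0,0,0,-1,0,0,0,0.1,-0.1,6.1,-1])

```text
clock: 10.12
eef_pos: [0.5783, -0.1143, 0.195]
tool_rot: [0.686, 0.728, -0.003, -0.002]
ft_force: [-0.3, 0.4, -0.1]
grip_width: 0.0855
```

drive_tool(steps=[0,0,0,0,0,6.1,-1,0,0,0,0,0,6.1,-1,0,0,0,0,0,6.2,-1,0,0,0,0,0,6.2,-1,0,0,0,0,0,0,-1,0,0,0,0,0,0,-1])

```text
clock: 10.62
eef_pos: [0.5788, -0.1082, 0.1971]
tool_rot: [0.822, 0.569, -0.001, -0.002]
ft_force: [-0.9, -0.4, 0.0]
grip_width: 0.0857
```

```bash
python3 - <<'E'
from h import *
plan(.5801,-.1083,.107,69.26)
snap('wrist','w5'); s=load('w5'); print(toprect(s,.055,.066,.06,(.5801,-.1083),.04))
E
```

```text
t 10.62 pos [ 0.5788 -0.1082  0.1971] yaw 69.41 F [-0.9 -0.4  0. ] w 0.0857
tool shift mm [ 0.4  1.6 90.1] turn [-0.24  0.03  0.15] rows>= 3.0
(np.int32(1901), np.float64(0.0608), array([ 579.72, -107.59]), array([21.9, 49.5]), array([159.2,  69.2]), array([ 579.62, -107.4 ]), array([49.6, 21.9]))
```

View pics/w5.png

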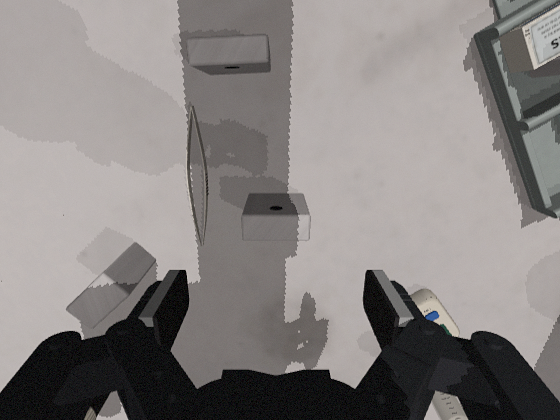

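The view shows the 21 mm packer top at (276,225), centred between the fingers. Descend and grasp.

drive_tool(steps=[0.0007,0.0012,0.02,-0.1,0,0.1,-1,0,0,0.03,0,0,0,-1,0,0,0.025,0,0,0,-1,0,0,0.013,0,0,0,-1,0,0,0,0,0,0,-1,0,0,0,0,0,0,-1])

```text
clock: 11.17
eef_pos: [0.5803, -0.1079, 0.1097]
tool_rot: [0.823, 0.568, -0.001, -0.001]
ft_force: [0.9, -0.0, 0.2]
grip_width: 0.0853
```

```bash
python3 - <<'E'
from h import *
plan(.5799,-.1079,.108,69.26)
E
```

```text
t 11.17 pos [ 0.5803 -0.1079  0.1097] yaw 69.23 F [ 0.9 -0.   0.2] w 0.0853
tool shift mm [-0.2 -0.4  1.7] turn [-0.11  0.03 -0.03] rows>= 1.0
```

drive_tool(steps=[0,-0.0004,0.0013,0,0,0,-0.2,0,0,0,0,0,0,0.1,0,0,0,0,0,0,0.5,0,0,0,0,0,0,1,0,0,0,0,0,0,1,0,0,0,0,0,0,1,0,0,0,0,0,0,1,0,0,0,0,0,0,1])

```text
clock: 11.83
eef_pos: [0.5819, -0.1082, 0.1111]
tool_rot: [0.823, 0.568, 0.001, 0.002]
ft_force: [0.6, 0.6, 5.7]
grip_width: 0.0486
```

drive_tool(steps=[0,0,0,0,0,0,1,0,0,0,0,0,0,1,0,0,-0.01,0,0,0,1,0,0,-0.03,0,0,0,1,0,0,-0.04,0,0,0,1,0,0,-0.035,0,0,0,1,0,0,0,0,0,0,1,0,0,0,0,0,0,1])

```text
clock: 12.5
eef_pos: [0.5819, -0.1082, 0.2276]
tool_rot: [0.823, 0.568, 0.002, 0.002]
ft_force: [0.8, 0.2, -2.1]
grip_width: 0.0485
```

```bash
python3 - <<'E'
from h import *
plan(.5589,.1402,.22,99.9)
E
```

```text
t 12.5 pos [ 0.5819 -0.1082  0.2276] yaw 69.16 F [ 0.8  0.2 -2.1] w 0.0485
tool shift mm [ 223.9 -109.9    7.1] turn [  0.38   0.04 -30.74] rows>= 6.0
```

drive_tool(steps=[0.028,-0.0137,0,0,0,0,1,0.028,-0.0137,0,0,0,0,1,0.028,-0.0137,0,0,0,0,1,0.028,-0.0137,0,0,0,0,1,0.028,-0.0137,0,0,0,0,1,0.028,-0.0137,0,0,0,0,1,0.028,-0.0137,0,0,0,0,1,0.028,-0.0137,0,0,0,0,1])

```text
clock: 13.17
eef_pos: [0.5562, 0.1415, 0.2222]
tool_rot: [0.823, 0.568, -0.002, -0.001]
ft_force: [0.1, 0.1, -0.4]
grip_width: 0.0487
```

drive_tool(steps=[0,0,0,0.2,0,-6.1,1,0,0,0,0,0,-6.1,1,0,0,0,0,0,-6.1,1,0,0,0,0,0,-6.2,1,0,0,0,0,0,-6.2,1,0,0,0,0,0,0,1,0,0,0,0,0,0,1])

```text
clock: 13.75
eef_pos: [0.5569, 0.1402, 0.2226]
tool_rot: [0.645, 0.764, -0.002, -0.002]
ft_force: [0.6, -0.1, -0.6]
grip_width: 0.0485
```

```bash
python3 - <<'E'
from h import *
plan(.5589,.1402,.18,99.9)
look('w6',.115,26)
s=load('w6'); print(toprect(s,.062,.07,.066,(.5434,.1375),.03))
E
```

```text
t 13.75 pos [0.5569 0.1402 0.2226] yaw 99.7 F [ 0.6 -0.1 -0.6] w 0.0485
tool shift mm [-0.3  2.2 42.6] turn [-0.35 -0.06 -0.2 ] rows>= 2.0
carton [-73.18 -58.43 -41.52] midy 0.04
wall -5 [-8.72 -6.09 -0.95] 1047
wall -78 [-81.5  -77.66 -72.88]
face: yaw slope 0.0038 tilt slope 0.0072 x at bottom -33.51 n 2624
(np.int32(1010), np.float64(0.0667), array([542.5 , 138.37]), array([12.7, 48.9]), array([ 9.48, 99.48]), array([542.5 , 138.38]), array([12.1, 49.5]))
```

View pics/w6.png

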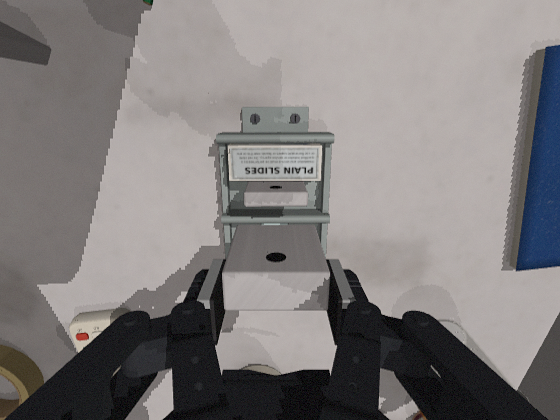

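drive_tool(steps=[-0.0003,0.0024,0.01,-0.35,0,-0.2,1,0,0,0.015,0,0,0,1,0,0,0.01,0,0,0,1,0,0,0.005,0,0,0,1,0,0,0,0,0,0,1,0,0,0,0,0,0,1,0,0,0,0,0,0,1])

```text
clock: 14.38
eef_pos: [0.5608, 0.1406, 0.1848]
tool_rot: [0.643, 0.766, 0.002, 0.001]
ft_force: [0.1, 0.5, -1.2]
grip_width: 0.0488
```

```bash
python3 - <<'E'
from h import *
plan(.5589,.1402,.117,99.9)
look('w7',.071,26)
s=load('w7'); print(toprect(s,.062,.07,.066,(.5434,.1375),.03))
E
```

```text
t 14.38 pos [0.5608 0.1406 0.1848] yaw 100.03 F [ 0.1  0.5 -1.2] w 0.0488
tool shift mm [-0.2 -2.2 67.8] turn [ 0.26 -0.08  0.13] rows>= 2.0
carton [-73.36 -58.2  -41.49] midy -0.07
wall -5 [-8.92 -7.59 -1.49] 619
wall -78 [-81.32 -77.49 -73.24]
face: yaw slope -0.0019 tilt slope -0.0036 x at bottom -28.45 n 2374
(np.int32(1418), np.float64(0.0667), array([542.21, 138.53]), array([12.8, 49.4]), array([ 10.25, 100.25]), array([542.17, 138.54]), array([12.3, 49.5]))
```

View pics/w7.png

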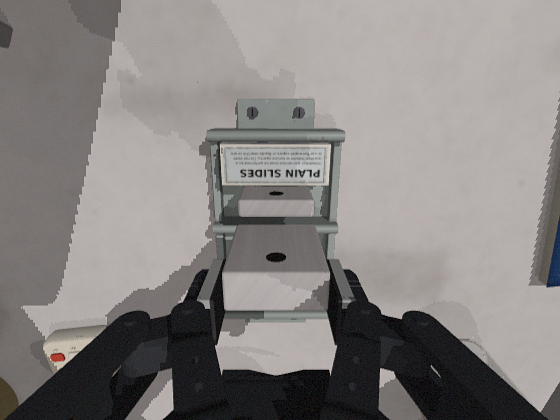

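drive_tool(steps=[0,0,0,0,0,0,1,0,0,0,0,0,0,1])

```text
clock: 14.6
eef_pos: [0.5608, 0.1407, 0.185]
tool_rot: [0.642, 0.766, 0.002, 0.001]
ft_force: [-0.4, 0.6, -1.0]
grip_width: 0.0489
```

```bash
python3 - <<'E'
from h import *
plan(.5589,.1402,.117,99.95)
look('w8',.071,26)
plan(.5589,.1402,.117,99.95)
look('w9',.071,26)
E
```

```text
t 14.6 pos [0.5608 0.1407 0.185 ] yaw 100.05 F [-0.4  0.6 -1. ] w 0.0489
tool shift mm [-0.2 -2.2 68. ] turn [ 0.28 -0.08  0.1 ] rows>= 2.0
carton [-73.35 -58.25 -41.5 ] midy 0.02
wall -5 [-8.88 -7.57 -1.5 ] 622
wall -78 [-81.31 -77.79 -73.21]
face: yaw slope -0.0014 tilt slope -0.0042 x at bottom -28.45 n 2383
t 14.65 pos [0.5607 0.1407 0.1848] yaw 100.05 F [ 0.4  0.6 -1.3] w 0.0488
tool shift mm [-0.2 -2.1 67.8] turn [ 0.27 -0.08  0.1 ] rows>= 2.0
carton [-73.01 -58.25 -41.5 ] midy 0.08
wall -5 [-8.9  -7.6  -1.79] 613
wall -78 [-81.38 -77.48 -73.21]
face: yaw slope -0.0026 tilt slope -0.0031 x at bottom -28.60 n 2357
```

drive_tool(steps=[0,-0.0015,0,0.2,0,0,1,0,0,0.004,0,0,0,1,0,0,0.003,0,0,0,1,0,0,0,0,0,0,1,0,0,0,0,0,0,1])

```text
clock: 15.12
eef_pos: [0.5587, 0.1403, 0.1768]
tool_rot: [0.642, 0.766, 0.0, -0.001]
ft_force: [-0.9, -0.7, -1.6]
grip_width: 0.0485
```

```bash
python3 - <<'E'
from h import *
plan(.5589,.1402,.117,99.95)
look('w10',.067,26)
E
```

```text
t 15.12 pos [0.5587 0.1403 0.1768] yaw 100.05 F [-0.9 -0.7 -1.6] w 0.0485
tool shift mm [-0.2  0.2 59.8] turn [-0.05 -0.07  0.1 ] rows>= 2.0
carton [-73.33 -58.36 -41.46] midy 0.12
wall -5 [-8.8  -6.57 -1.24] 455
wall -78 [-81.45 -77.6  -73.04]
face: yaw slope -0.0023 tilt slope 0.0023 x at bottom -31.21 n 2685
```

drive_tool(steps=[0,0.0008,-0.001,0,0,0,1,0,0,0,0,0,0,1,0,0,0,0,0,0,1])

```text
clock: 15.42
eef_pos: [0.5599, 0.1405, 0.1785]
tool_rot: [0.642, 0.766, 0.001, -0.0]
ft_force: [0.0, 0.3, -1.4]
grip_width: 0.0488
```

```bash
python3 - <<'E'
from h import *
plan(.5589,.1402,.117,99.95)
look('w11',.067,26)
s=load('w11'); print(toprect(s,.062,.07,.066,(.5434,.1375),.03))
E
```

```text
t 15.42 pos [0.5599 0.1405 0.1785] yaw 100.05 F [ 0.   0.3 -1.4] w 0.0488
tool shift mm [-0.2 -1.1 61.4] turn [ 0.03 -0.07  0.1 ] rows>= 2.0
carton [-73.03 -58.11 -41.54] midy 0.03
wall -5 [-8.82 -6.43 -1.68] 471
wall -78 [-81.51 -77.46 -73.2 ]
face: yaw slope -0.0029 tilt slope 0.0008 x at bottom -29.81 n 2580
(np.int32(1464), np.float64(0.0667), array([542.04, 138.48]), array([12.5, 49.6]), array([ 10.07, 100.07]), array([542.01, 138.53]), array([12. , 49.5]))
```

drive_tool(steps=[0,-0.0003,0.002,0,0,-0.1,1,0,0,0.003,0,0,0,1,0,0,0.003,0,0,0,1,0,0,0.003,0,0,0,1,0,0,0,0,0,0,1,0,0,0,0,0,0,1])

```text
clock: 15.97
eef_pos: [0.5592, 0.1403, 0.1668]
tool_rot: [0.642, 0.767, 0.0, -0.001]
ft_force: [-0.2, -0.4, -1.2]
grip_width: 0.0484
```

```bash
python3 - <<'E'
from h import *
plan(.5596,.1402,.117,99.95)
look('w12',.067,26)
s=load('w12'); print(toprect(s,.062,.07,.066,(.5434,.1375),.03))
E
```

```text
t 15.97 pos [0.5592 0.1403 0.1668] yaw 100.15 F [-0.2 -0.4 -1.2] w 0.0484
tool shift mm [-0.3  0.4 49.8] turn [-0.05 -0.07  0.2 ] rows>= 2.0
carton [-73.34 -58.49 -42.17] midy -0.06
wall -5 [-8.83 -6.64 -1.59] 508
wall -78 [-81.48 -77.65 -73.2 ]
face: yaw slope -0.0030 tilt slope 0.2359 x at bottom -35.59 n 1150
(np.int32(1930), np.float64(0.0668), array([542.11, 138.2 ]), array([14.9, 49.3]), array([ 10.2, 100.2]), array([542.15, 138.35]), array([15.3, 49.5]))
```

View pics/w12.png

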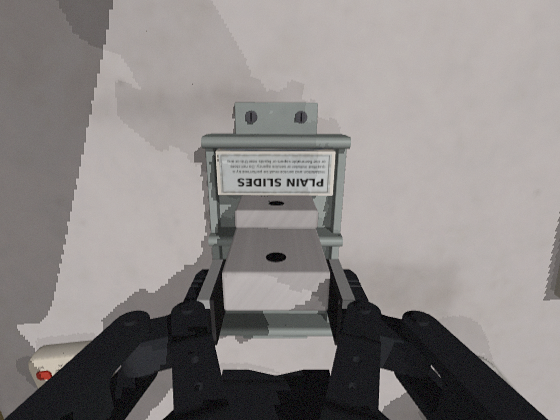

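drive_tool(steps=[0,0,0.003,0,0,0.15,1,0,0,0.004,0,0,0,1,0,0,0.004,0,0,0,1,0,0,0.004,0,0,0,1,0,0,0.003,0,0,0,1,0,0,0,0,0,0,1,0,0,0,0,0,0,1])

```text
clock: 16.6
eef_pos: [0.5592, 0.1404, 0.1488]
tool_rot: [0.643, 0.766, 0.0, -0.001]
ft_force: [-0.0, 0.6, -0.4]
grip_width: 0.0488
```

```bash
cat >>h.py <<'E'
def face2(fn,zlo,zhi):
    s=load(fn); W=cloud(s); c=tocar(W[...,:2]); z=W[...,2]
    m=(z>zlo)&(z<zhi)&(abs(c[...,1])<22)&(abs(c[...,0]+30.5)<5)
    m=cv2.erode(m.astype(np.uint8),np.ones((3,3)))>0; cc=c[m]; zz=z[m]*1000
    A=np.c_[cc[:,1],zz-zlo*1000,np.ones(len(zz))]
    for _ in range(4):
        k,*_=np.linalg.lstsq(A,cc[:,0],rcond=None); r=abs(A@k-cc[:,0]); A,cc=A[r<1],cc[r<1]
    print('face2',k.round(4),len(cc))
E
python3 - <<'E'
from h import *
plan(.5592,.1402,.117,99.95)
look('w13',.067,26); face2('w13',.070,.092)
s=load('w13'); t=tocar(bot.get_obs()['eef_pos'][:2]); print(t, 'predicted left,right',t[0]-11.05,t[0]+9.95)
E
```

```text
t 16.6 pos [0.5592 0.1404 0.1488] yaw 100.0 F [-0.   0.6 -0.4] w 0.0488
tool shift mm [-0.2 -0.  31.8] turn [-0.04 -0.07  0.05] rows>= 1.0
carton [-73.35 -58.64 -42.39] midy 0.04
wall -5 [-8.86 -6.71 -1.29] 595
wall -78 [-81.52 -77.79 -73.2 ]
face: yaw slope -0.0186 tilt slope 0.4015 x at bottom -35.88 n 849
face2 [-2.30000e-03 -3.70000e-03 -3.05338e+01] 1490
[-19.2499894    0.16135631] predicted left,right -30.299989404807334 -9.299989404807334
```

View pics/w13.png

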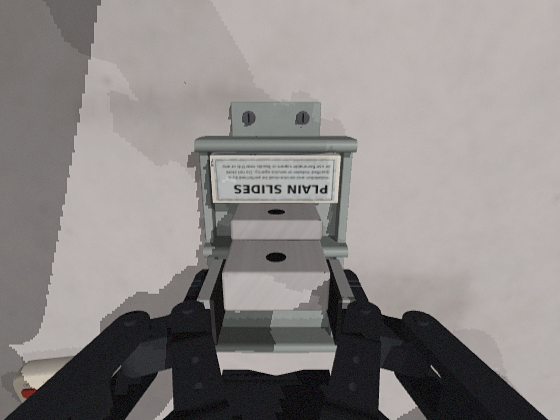

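drive_tool(steps=[0,0,0.003,0,0,0,1,0,0,0.003,0,0,0,1,0,0,0.002,0,0,0,1,0,0,0.002,0,0,0,1,0,0,0,0,0,0,1])

```text
clock: 17.07
eef_pos: [0.5592, 0.1404, 0.1387]
tool_rot: [0.643, 0.766, 0.0, -0.001]
ft_force: [0.5, -0.2, -1.9]
grip_width: 0.0489
```

drive_tool(steps=[0,0,0.002,0,0,0,1,0,0,0.002,0,0,0,1,0,0,0.001,0,0,0,1,0,0,0,0,0,0,1])

```text
clock: 17.4
eef_pos: [0.5593, 0.1405, 0.134]
tool_rot: [0.643, 0.766, 0.0, -0.001]
ft_force: [0.6, -0.2, -1.9]
grip_width: 0.0488
```

```bash
python3 - <<'E'
from h import *
plan(.5592,.1402,.117,99.95)
look('w14',.067,26); face2('w14',.068,.079)
E
```

```text
t 17.4 pos [0.5593 0.1405 0.134 ] yaw 100.0 F [ 0.6 -0.2 -1.9] w 0.0488
tool shift mm [-0.3 -0.2 17. ] turn [-0.01 -0.07  0.05] rows>= 1.0
carton [-73.37 -58.84 -42.85] midy -0.01
wall -5 [-8.98 -7.8  -2.02] 458
wall -78 [-81.53 -77.79 -73.11]
face: yaw slope 0.0163 tilt slope 0.8808 x at bottom -36.77 n 746
face2 [-1.80000e-03 -9.70000e-03 -3.03233e+01] 710
```

Bottom is at ~0.023, past the wall crown with no contact force. Continue in small steps.

drive_tool(steps=[0,0,0.002,0,0,0,1,0,0,0.002,0,0,0,1,0,0,0.002,0,0,0,1,0,0,0.001,0,0,0,1,0,0,0,0,0,0,1])

```text
clock: 17.87
eef_pos: [0.5595, 0.1405, 0.127]
tool_rot: [0.643, 0.766, 0.0, -0.0]
ft_force: [0.7, 0.1, -1.4]
grip_width: 0.0486
```

drive_tool(steps=[0,0,0.002,0,0,0,1,0,0,0.002,0,0,0,1,0,0,0.001,0,0,0,1,0,0,0.001,0,0,0,1,0,0,0,0,0,0,1])

```text
clock: 18.28
eef_pos: [0.5593, 0.1405, 0.121]
tool_rot: [0.643, 0.766, 0.0, -0.001]
ft_force: [0.9, -0.2, -1.1]
grip_width: 0.0485
```

drive_tool(steps=[0,0,0.001,0,0,0,1,0,0,0.001,0,0,0,1,0,0,0,0,0,0,1])

```text
clock: 18.53
eef_pos: [0.5593, 0.1405, 0.119]
tool_rot: [0.643, 0.766, 0.0, -0.001]
ft_force: [0.2, -1.4, -2.5]
grip_width: 0.0487
```

drive_tool(steps=[0,0,0.0005,0,0,0,1,0,0,0.0005,0,0,0,1,0,0,0,0,0,0,1])

```text
clock: 18.78
eef_pos: [0.5593, 0.1405, 0.1181]
tool_rot: [0.643, 0.766, 0.0, -0.001]
ft_force: [0.3, -0.3, -1.4]
grip_width: 0.0488
```

drive_tool(steps=[0,0,0.0005,0,0,0,1,0,0,0.0003,0,0,0,1,0,0,0,0,0,0,1])

```text
clock: 19.03
eef_pos: [0.5593, 0.1405, 0.1173]
tool_rot: [0.643, 0.766, 0.0, -0.001]
ft_force: [0.2, 0.2, -1.3]
grip_width: 0.0485
```

drive_tool(steps=[0,0,0.0005,0,0,0,1,0,0,0,0,0,0,1,0,0,0,0,0,0,1])

```text
clock: 19.28
eef_pos: [0.5594, 0.1405, 0.1172]
tool_rot: [0.643, 0.766, 0.0, -0.0]
ft_force: [-1.0, -0.3, 0.4]
grip_width: 0.0489
```

drive_tool(steps=[0,0,0.0005,0,0,0,1,0,0,0,0,0,0,1,0,0,0,0,0,0,1])

```text
clock: 19.53
eef_pos: [0.5595, 0.1405, 0.1171]
tool_rot: [0.643, 0.766, 0.001, -0.0]
ft_force: [-1.4, -0.0, 6.3]
grip_width: 0.0488
```

Floor reached (z force +6 N). Open gently and lift.

drive_tool(steps=[0,0,0,0,0,0,0.3,0,0,0,0,0,0,-0.3,0,0,0,0,0,0,-1,0,0,0,0,0,0,-1,0,0,0,0,0,0,-1,0,0,0,0,0,0,-1,0,0,-0.01,0,0,0,-1,0,0,-0.02,0,0,0,-1])

```text
clock: 20.2
eef_pos: [0.5576, 0.14, 0.1445]
tool_rot: [0.643, 0.766, -0.002, -0.002]
ft_force: [0.3, 0.2, -0.4]
grip_width: 0.0854
```

drive_tool(steps=[0,0,-0.03,0,0,0,-1,0,0,-0.03,0,0,0,-1,0,0,-0.02,0,0,0,-1,0,0,0,0,0,0,-1,0,0,0,0,0,0,-1])

```text
clock: 20.62
eef_pos: [0.5604, 0.1406, 0.2288]
tool_rot: [0.643, 0.766, 0.002, 0.001]
ft_force: [-0.1, 0.1, -0.4]
grip_width: 0.0855
```

```bash
python3 - <<'E'
from h import *
plan(.5592,.1402,.117,99.95)
look('w15',.067,26)
s=load('w15'); W=cloud(s);c=tocar(W[...,:2]);z=W[...,2]
r=toprect(s,.062,.071,.066,(.551,.139),.045);print(r,tocar(r[2]/1000))
for lo,hi in((-42,-32),(-29,-11)):
    m=(c[...,0]>lo)&(c[...,0]<hi)&(abs(c[...,1])<24)&(z>.055); print(lo,np.median(z[m]),np.percentile(c[m][:,1],[1,99]).round(1), np.polyfit(c[m][:,0],z[m]*1000,1).round(4),np.polyfit(c[m][:,1],z[m]*1000,1).round(4))
E
```

```text
t 20.62 pos [0.5604 0.1406 0.2288] yaw 100.0 F [-0.1  0.1 -0.4] w 0.0855
tool shift mm [ -0.4  -1.8 111.8] turn [ 0.26 -0.09  0.05] rows>= 3.0
carton [-73.02 -58.56 -42.46] midy 0.18
wall -5 [-8.7  -5.88 -0.91] 407
wall -78 [-81.34 -77.4  -73.23]
face: yaw slope 0.0000 tilt slope 0.0000 x at bottom 0.00 n 0
(np.int32(2503), np.float64(0.0668), array([551.69, 140.14]), array([33.5, 49.5]), array([ 9.92, 99.92]), array([551.74, 140.11]), array([33.3, 49.6])) [-26.90610153   1.20722846]
-42 0.245380857263819 [-23.8  23.8] [ 16.2628 785.9018] [-1.624000e-01  2.057202e+02]
-29 0.2366622091190167 [-21.   21.6] [ -13.9114 -164.5694] [9.440000e-02 2.053179e+02]
```

View pics/w15.png

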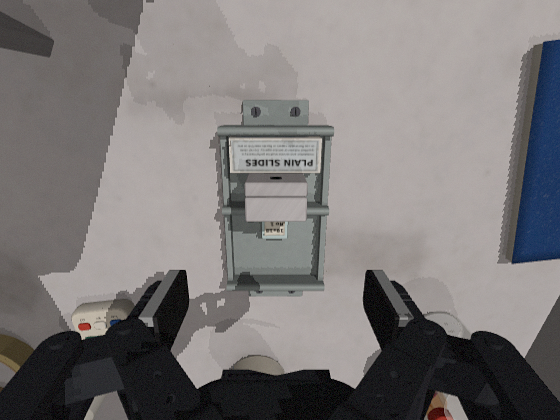

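The two packers sit side by side: combined top is 33.5 × 49.5 mm, yaw 99.9°. I'll check each top's level from the same picture.

```bash
python3 - <<'E'
from h import *
s=load('w15'); W=cloud(s);c=tocar(W[...,:2]);z=W[...,2]
for lo,hi in((-41,-32),(-28.5,-12),):
    m=(c[...,0]>lo)&(c[...,0]<hi)&(abs(c[...,1]-1.2)<22)&(z>.055)&(z<.08); print(lo,m.sum(),np.median(z[m]),np.polyfit(c[m][:,0],z[m]*1000,1)[0].round(4),np.polyfit(c[m][:,1],z[m]*1000,1)[0].round(4))
m=(c[...,0]>-72)&(c[...,0]<-45)&(abs(c[...,1])<36)&(z>.025)&(z<.045);print('carton',np.median(z[m]),np.polyfit(c[m][:,0],z[m]*1000,1)[0].round(4))
job_done()
E
```

```text
-41 616 0.06691906858256803 0.0001 -0.0014
-28.5 1076 0.06697413260963009 0.0016 0.0004
carton 0.035453391981055585 -0.0076
the job is handed in; nothing more can be done
```

The carton is in the narrow bay, so I fitted the 12 mm and 21 mm packers beside it. They stand upright in the gap, and I handed the job in at about 20.7 s. `job_done()` gives no verdict, so the result rests on my own checks.

**Placing:** The 12 mm plate went in first, next to the carton. The 21 mm plate went between it and the middle wall in small steps. The most force I read was about 6 N, as each plate touched the bay floor or was gripped. Forces were only read at the end of each move call.

**Final wrist-camera check (after release, gripper raised clear):**

| Check | Measured | Expected |
|---|---|---|
| Combined top of both packers | 33.5 × 49.5 mm | 33 × 50 mm |
| Tilt of packer tops | under 0.002 rad | under 0.08 rad |
| Turn from the carrier's y axis | within 0.1° | within 0.12 rad (6.9°) |
| Offset from the carrier's middle in y | +1.2 mm | within 22 mm |
| Height of packer tops | 66.9 mm | 66 mm |
| Height of carton top | 35.4 mm | 34 mm |

- **Heights:** These read about 1 mm high. The same camera read packers on the bench 0.6–0.8 mm high, and the carton 1.3 mm high before I placed anything. I take this as camera bias, with everything down on the floor.
- **Carton:** It has not visibly moved. Its -x edge stayed at about -73 mm in the carrier frame, and it is level.

**Disagreements:** The top and wrist cameras differed by 0.5–1 mm on positions. The arm also overshot small sideways moves by about 1 mm, which I corrected from the camera before inserting the 21 mm plate.

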